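# Put the rinsed tumbler to drain on the drying peg

### The job

At the food stall, first push the drip pan fully home under the drying stand. Then take the rinsed steel tumbler off its sloping cradle and stand it upside down over the stand's upright peg, lowering it gently (no dropping) until its rim rests flat on the deck, and let go. Leave the spice tin, squeeze bottle and lime bowl where they are.

Things in the scene. Friction and masses are not known exactly. Their poses are not given: they have to be found in the camera images.
- tumbler: Plain straight steel tumbler, hollow, 58 mm outside diameter, 105 mm tall, walls 2.5 mm (mouth 53 mm inside), bottom 4 mm thick, about 130 g. Origin: centre of the outside of its closed bottom; z runs along its axis from bottom to open mouth. It starts lying on the cradle, mouth 20 degrees below level. Gripped about 30 mm from the bottom, its bottom edge clears the palm.
- tumbler_rim (a point): Centre of the tumbler's open mouth, in the plane of the rim, 105 mm from its bottom.
- cradle: Fixed sloping cradle: two parallel 8 mm steel rods, 44 mm over all, on a wooden base plate 150 x 90 x 6 mm, with a cross rod stopping the tumbler's rim at the low end. Origin: centre of the base plate's underside; x points level towards the low end, where the tumbler's mouth is. The tumbler's axis is 73 mm above the table over the origin, 91 mm at its closed bottom.
- stand: Fixed drying stand: slatted steel deck 140 (x) x 160 (y) mm on four legs, its top 46 mm above the table, with one upright grey plastic peg in its middle, 40 mm in diameter, 75 mm tall above the deck, its top 20 mm tapering to 18 mm. Origin: on the table under the peg's axis; z up; -x is its front, where the pan sticks out.
- peg_foot (a point): On the peg's axis at the level of the deck's top (46 mm above the table).
- peg_top (a point): Centre of the peg's tip, 75 mm above the deck.
- drip_pan (a joint): How far the drip pan stands out of the stand's front, m: 0 fully home, up to 0.075 out. It slides along the stand's x axis and is pushed home towards the stand's +x; light friction, about 2 N.
- pan_front (a point): Middle of the outer face of the pan's upright front plate (128 mm wide along y, from 3 to 37 mm above the table), 30 mm above the table; with the pan home it is 80 mm in front of the peg's axis, 10 mm proud of the deck's edge.
- spice_tin: Bystander: upright spice tin 38 x 62 x 87 mm with a white lid; origin centre of its underside.
- squeeze_bottle: Bystander: white squeeze bottle with a nozzle, 54 mm in diameter, 180 mm tall; origin centre of its underside.
- lime_bowl: Bystander: steel bowl with two limes, 136 mm across, 50 mm tall; origin centre of its underside.
Not all that is in view belongs to the job. Leave any purple or turquoise look-alike of the tumbler alone.

How it is judged (in metres and radians):
On the way, in this order (a step that is already met when the one before it is completed fails the run):
1. the drip pan is fully home while the tumbler still lies in its cradle (value of joint drip_pan below 0.006 m and distance of tumbler from where it was at the start of the episode below 0.03 m), for 0.2 s.
2. the tumbler stands upside down over the peg with its rim on the deck (angle between tumbler's own z axis and vertical above 3.04 rad and horizontal distance between tumbler_rim and peg_foot below 0.01 m and z of tumbler_rim in the frame of stand below 0.052 m), for 0.2 s.
At the end, for the whole second after the job is handed in: The tumbler is upside down over the peg (axis within about 6 degrees of vertical, mouth centre within 10 mm of the peg's axis), its rim no more than 6 mm above the deck, at rest and released; the drip pan is home to within 8 mm (all of step 2 and value of joint drip_pan below 0.008 m and linear speed of tumbler below 0.02 m/s and angular speed of tumbler below 0.2 rad/s); the robot touches nothing.
It fails at once if the tumbler is dropped (moves faster than 0.6 m/s with no finger on it, a free fall of about 18 mm) (linear speed of tumbler above 0.6 m/s and contact force between the fingers and tumbler below 0.05 N).
It fails at once if the spice tin is shoved more than 30 mm or tipped (distance of spice_tin from where it was at the start of the episode above 0.03 m or angle between spice_tin's own z axis and vertical above 0.3 rad).
It fails at once if the squeeze bottle is shoved more than 30 mm or tipped (distance of squeeze_bottle from where it was at the start of the episode above 0.03 m or angle between squeeze_bottle's own z axis and vertical above 0.3 rad).
It fails at once if the lime bowl is shoved more than 30 mm or tipped (distance of lime_bowl from where it was at the start of the episode above 0.03 m or angle between lime_bowl's own z axis and vertical above 0.3 rad).
It also fails if it takes over 61 s, if anything falls off the work surface, if the arm or the gripper's body presses on something with over 40 N, if the wrist force passes 120 N, or if a joint passes its speed limit or range.

### The arm

A 6-joint arm with a two-finger parallel gripper is mounted at the origin on the work surface. World frame = base frame: x ahead of the robot, y to its left, z up, the work surface at z = 0. Lengths are in mm, angles in rad, forces in N, time in s.
With the tool pointing down it reaches from about 400 to 925 mm from the base axis. Payload 3.4 kg.
Tool frame: the origin (TCP) lies at the very end of the fingers, on their centre line; the grasp point (between the pads) lies 19 mm behind it; y points along the fingers, z is the direction in which the jaws open and shut, and the axes are right-handed (so a half turn about y gives the same grasp; the last joint's range is limited). The gripper opens to 85 mm and grips with 20 to 120 N. Pads are 22 mm wide; open, the fingers measure 114 mm over their backs; the gripper's body (76 mm by 85 mm) begins 54 mm behind the grasp point. The pads swing forward as they close: fully open they stand 13 mm farther back than shut.
Start: joints at [-1.381, 0.307, 1.506, -0, 1.328, -0.073], TCP at [149.352, -555.27, 231.305] pointing down, gripper open.
Joint ranges: [-3.12, 3.12], [-1.05, 2.28], [0.14, 2.33], [-1.42, 4.57], [0.1, 2.73], [-2.68, 2.68]. Speed limits (rad/s): [2.57, 2.57, 3.14, 3.14, 3.14, 3.14].

### API

Orientations are given as a unit quaternion [x, y, z, w].
In Python, from bench import manip gives the robot as it stands.
- The arm moves only by the tool move_arm, never from a script. Its argument "moves" is one flat list of numbers, 4 for each row, row after row: the shift along the tool's x, y, z in mm, then the turn about the tool's y in rad. A call has 1 to 8 rows; each row is the pose to reach, as a shift and turn from the pose commanded when the call began, along the tool's axes at that moment; what a row does not reach only later rows make up. A row lasts 1/10 s, in which the tool goes at most 50 mm and 8.59 degrees, less where a joint would pass 70% of its speed; a pose out of reach is approached as far as the arm can. A call with a gripper value outside its range is refused whole. "claw" is the closure in counts, from 0 (fully open) to 255 (shut), set as the call begins (left out, the last holds). The fingers move at their own pace and stop on an object; "squeeze" is the grip in N (left out, the last holds). Time passes only in rows, so rows that repeat a pose let the fingers close. It gives the time, the measured TCP pose, the force and the opening at its end, in the units of the state.
- manip.get_state(): the state, without advancing time (a new reading comes with each control period).
- manip.grab_frame(name): name is "side" or "top"; returns the picture (384x512x3 uint8, red, green, blue); there is no depth.
- manip.calibration(name): a dict with "fx", "fy", "cx", "cy" (pixels), "cam_to_world" (4x4, takes a point from camera to world coordinates). Camera axes: x right, y up, looking along -z (the intrinsics and any distortion apply to the point x, -y, -z); pixel columns grow to the right and rows downward; lengths in mm; the calibration is good to about 2 mm. A picture is of the moment at which its call begins. calibration takes no time and is no camera call.
- manip.job_done(): hands the job in, once; it reports no verdict.
Trained networks look in the newest picture that a camera, given by its name, has taken for a name from the list of things; names that differ only in an ending like _2 or _b are one class to them, and where a whole thing is asked for, a point or a joint stands for the part that bears it (a point fixed in the world has none). Each returns a list of dicts, best first, with "confidence" (0 to 1); they miss things now and then, are a little off and sometimes report something else, mostly with a low value. They report only what shows in the picture. A call takes as long as a camera call. They do not tell look-alikes from the thing itself.
- manip.recognise(camera, thing): "extent" ([centre column, centre row, width, height] in pixels, round what is visible of it).
- manip.cut_out(camera, thing): "mask" (384x512 bool, what is visible of it) and "extent" ([centre column, centre row, width, height] in pixels, round what is visible of it).
- manip.tip_of(camera, thing): "location" ([column, row] in pixels: a listed point, or the origin of a listed thing).
The state is a dict: "clock": time; "q": joint angles; "qd": joint speeds; "effort": joint torques, N m; "eef_pos": TCP position; "orientation": TCP orientation; "force": force on the tool from outside, world axes, zero at the start; "ft_torque": the same for the moment, N m; "grip_width": finger opening in mm.
Only numpy, scipy, OpenCV 4.12 (cv2) and the standard library are available. Lean on these libraries where they do the work, as an engineer would, in place of code of your own. Each camera call takes 0.05 s, during which the arm holds its last target. There are 200 camera calls.

## Working session

There is one attempt and no reset: what is moved stays moved. The work goes in short steps, Python scripts to look and compute and a tool call to move; the robot and the scene stay as the last step left them, time stands still between calls to the robot, and variables do not carry over. Pictures are saved under pics/ and viewed, about 8 in all and at most 12, crops included, and the job is handed in when it is done.

Besides the shell and the picture viewer there is one more tool, called after ">>>" as name(argument=value, ...) on one line, values as JSON. move_arm: Moves the arm, as the interface text tells. Its arguments: {"type":"object","properties":{"moves":{"type":"array"},"claw":{"type":"number"},"squeeze":{"type":"number"}},"required":["moves"]}

```bash
mkdir -p pics; cat > h.py <<'E'
import numpy as np, cv2
from bench import manip
def save(n,f,crop=None,s=1):
    im=f[:,:,::-1]
    if crop: im=im[crop[1]:crop[3],crop[0]:crop[2]]
    cv2.imwrite('pics/'+n,cv2.resize(im,None,fx=s,fy=s,interpolation=cv2.INTER_CUBIC))
def ray(cam,px):
    c=manip.calibration(cam);T=np.array(c['cam_to_world'])
    d=np.array([(px[0]-c['cx'])/c['fx'],-(px[1]-c['cy'])/c['fy'],-1.]);d=T[:3,:3]@d
    return T[:3,3],d/np.linalg.norm(d)
def tri(pa,pb,ca='side',cb='top'):
    o1,d1=ray(ca,pa);o2,d2=ray(cb,pb)
    s=np.linalg.lstsq(np.array([d1,-d2]).T,o2-o1,rcond=None)[0]
    a=o1+s[0]*d1;b=o2+s[1]*d2
    return (a+b)/2,np.linalg.norm(a-b)
def onz(cam,px,z):
    o,d=ray(cam,px);return o+d*(z-o[2])/d[2]
def proj(cam,p):
    c=manip.calibration(cam);T=np.array(c['cam_to_world'])
    q=T[:3,:3].T@(np.asarray(p,float)-T[:3,3]);return np.array([c['cx']+c['fx']*q[0]/-q[2],c['cy']-c['fy']*q[1]/-q[2]])
E
python3 - <<'E'
from h import *
np.set_printoptions(precision=1,suppress=True)
fs={c:manip.grab_frame(c) for c in('side','top')}
import cv2
cv2.imwrite('pics/a.png',np.hstack([fs['side'],fs['top']])[:,:,::-1][:, :] if 0 else cv2.resize(np.vstack([fs['side'],fs['top']])[:,:,::-1],(400,600)))
save('side.png',fs['side'],s=1.5);save('top.png',fs['top'],s=1.5)
for c in fs:
    k=manip.calibration(c);print(c,[k.get(x) for x in k if x!='cam_to_world'],list(k));print(np.array(k['cam_to_world']))
    for t in('tumbler','tumbler_rim','cradle','stand','peg_foot','peg_top','pan_front','spice_tin','squeeze_bottle','lime_bowl'):
        print(t,[(np.round(r['location'],1),round(r['confidence'],2)) for r in manip.tip_of(c,t)][:4])
    print([(np.round(r['extent']),r['confidence']) for r in manip.recognise(c,'tumbler')])
print(manip.get_state())
E
```

```text
side [438.92113473085635, 438.92113473085635, 261.53776650000617, 187.7526263068036] ['fx', 'fy', 'cx', 'cy', 'cam_to_world']
[[  -0.9    0.2   -0.4  -81. ]
 [  -0.5   -0.4    0.8 1110.2]
 [  -0.     0.9    0.5  861.5]
 [   0.     0.     0.     1. ]]
tumbler [(array([269.2, 233.3]), 0.72), (array([145.2, 267.8]), 0.7), (array([220.1, 273.5]), 0.69), (array([206.6, 231.9]), 0.67)]
tumbler_rim [(array([191.8, 221.2]), 0.98), (array([253.5, 271.9]), 0.76), (array([175.8, 276.1]), 0.72), (array([222., 220.]), 0.69)]
cradle [(array([198.4, 243.9]), 0.79)]
stand [(array([285.2, 186.9]), 0.92), (array([192.5, 323.8]), 0.46)]
peg_foot [(array([284.8, 178.2]), 0.72)]
peg_top []
pan_front [(array([324.8, 188.9]), 0.76)]
spice_tin [(array([284. , 225.8]), 0.71)]
squeeze_bottle [(array([189.7, 322.4]), 0.75)]
lime_bowl [(array([334.6, 162.7]), 0.83)]
[(array([265., 242.,  32.,  36.]), 0.97), (array([237., 214.,  35.,  27.]), 0.92), (array([200., 228.,  33.,  27.]), 0.88), (array([239., 274.,  37.,  23.]), 0.84), (array([161., 270.,  43.,  26.]), 0.75)]
top [387.39414718648095, 387.39414718648095
[... 641 characters left out ...]

spice_tin [(array([252.4, 228.3]), 0.81)]
squeeze_bottle [(array([106.9, 219.7]), 0.89)]
lime_bowl [(array([398.8, 236. ]), 0.58)]
[(array([185., 172.,  32.,  33.]), 0.85), (array([161., 230.,  26.,  37.]), 0.79), (array([237., 185.,  34.,  29.]), 0.69), (array([214., 229.,  37.,  18.]), 0.69), (array([138., 171.,  18.,  34.]), 0.57)]
{'clock': 1.2, 'q': array([-1.4,  0.3,  1.5, -0. ,  1.3, -0.1]), 'qd': array([-0.,  0., -0.,  0., -0.,  0.]), 'effort': array([ -0. , -45.8, -25.2,  -0. ,   0. ,  -0. ]), 'eef_pos': array([ 149.3, -555.3,  231.3]), 'orientation': array([ 0.1, -0.7,  0.7, -0.1]), 'force': array([0.1, 0.8, 1.2]), 'ft_torque': array([0., 0., 0.]), 'grip_width': 85.49883974968861}
```

View pics/side.png

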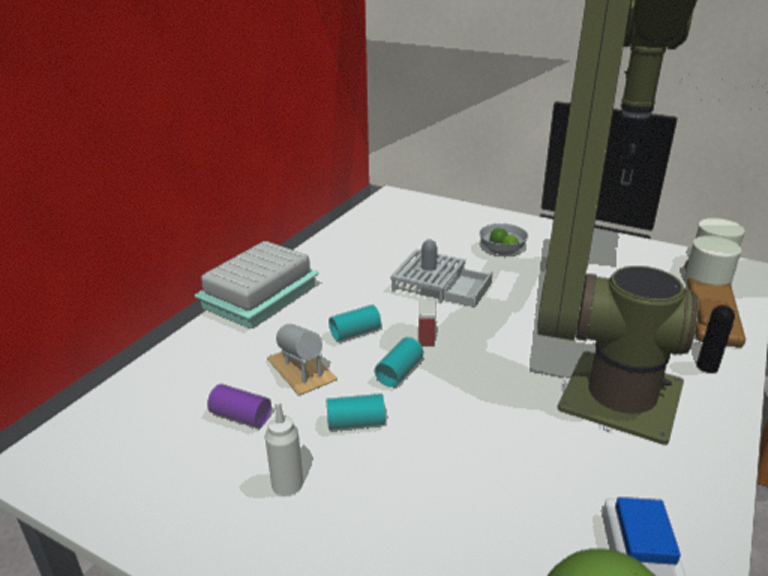

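View pics/top.png

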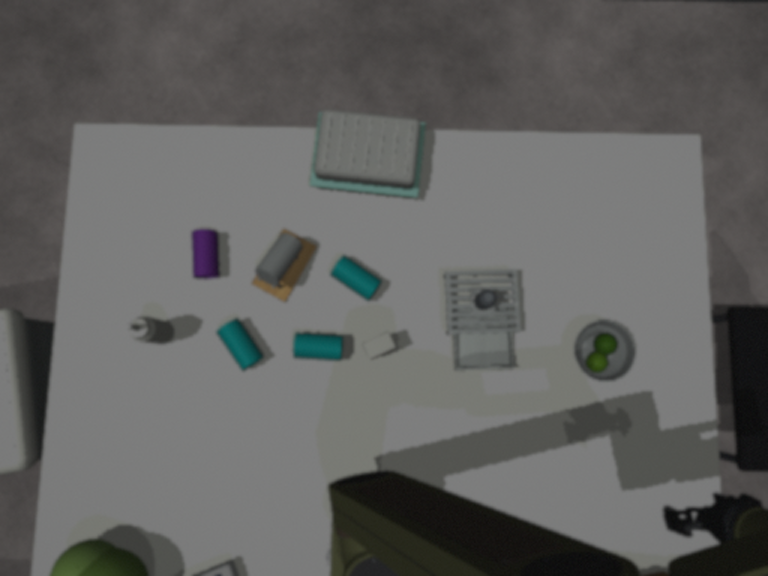

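The grey tumbler on the wooden cradle is at side (200,228) and top (185,172). It is the steel one that lies in the cradle. The look-alikes are three turquoise ones (side (237,214), (265,242), (239,274)) and one purple one (side (161,270)). I'll confirm with an enlarged crop and measure.

```bash
python3 - <<'E'
from h import *
np.set_printoptions(precision=1,suppress=True)
s=manip.grab_frame('side');t=manip.grab_frame('top')
A=cv2.resize(s[200:270,165:235],(400,400),interpolation=cv2.INTER_CUBIC)
B=cv2.resize(t[145:205,160:220],(400,400),interpolation=cv2.INTER_CUBIC)
cv2.imwrite('pics/c1.png',np.hstack([A,B])[:,:,::-1])
A=cv2.resize(s[150:210,250:340],(600,400),interpolation=cv2.INTER_CUBIC)
B=cv2.resize(t[175:250,285:355],(373,400),interpolation=cv2.INTER_CUBIC)
cv2.imwrite('pics/c2.png',cv2.resize(np.hstack([A,B])[:,:,::-1],None,fx=.8,fy=.8))
print(manip.get_state()['clock'])
for n,a,b in [('rimA',(191.8,221.2),(195.3,161.1)),('pegfoot',(284.8,178.2),(321.7,197)),('pan',(324.8,188.9),(320.1,246.1)),('tin',(284,225.8),(252.4,228.3)),('bowl',(334.6,162.7),(398.8,236)),('bottle',(189.7,322.4),(106.9,219.7))]:
    print(n,*tri(a,b))
for c in('side','top'):
  for r in manip.cut_out(c,'tumbler'):
    m=r['mask'];e=r['extent']
    print(c,np.round(e),r['confidence'],m.sum(),(s if c=='side' else t)[m].mean(0))
    if abs(e[0]-(200 if c=='side' else 185))<8 and abs(e[1]-(228 if c=='side' else 172))<8:
      print(cv2.boxPoints(cv2.minAreaRect(np.argwhere(m)[:,::-1].astype(np.float32))), np.argwhere(m).mean(0)[::-1])
  for t_ in('tumbler','tumbler_rim'):
    print(c,t_,[(np.round(r['location'],1),round(r['confidence'],2)) for r in manip.tip_of(c,t_)])
print(proj('top',[0,0,0]))
E
```

```text
1.3
rimA [654.5 203.7  63.6] 9.348444033802688
pegfoot [ 539.2 -222.7   41.4] 4.455252634967305
pan [ 375.4 -217.1   42.1] 6.9905273285380725
tin [431.8   6.3  -1.9] 5.946457982904752
bowl [ 422.7 -481.1   19. ] 10.968956818962054
bottle [453.7 504.3   3.1] 0.047840879782871375
side [238. 214.  37.  29.] 0.88 576 [ 54.1 135.9 135. ]
side [265. 242.  35.  33.] 0.87 614 [ 47.8 129.3 128.5]
side [198. 228.  34.  26.] 0.84 522 [129.3 135.5 135. ]
[[180.9 230.5]
 [187.4 212.8]
 [216.7 223.5]
 [210.3 241.2]] [199.1 227. ]
side [239. 272.  38.  26.] 0.84 791 [ 51.5 143.4 142.5]
side [161. 269.  45.  29.] 0.6 847 [107.3  75.  134.7]
side [294. 182.  69.  43.] 0.6 1649 [128.9 135.1 134.3]
side tumbler [(array([219. , 273.6]), 0.87), (array([143. , 266.8]), 0.84), (array([206.9, 230.7]), 0.72), (array([270.3, 232.8]), 0.66), (array([249.8, 208.8]), 0.6)]
side tumbler_rim [(array([252.4, 274.1]), 0.86), (array([223. , 220.1]), 0.84), (array([190. , 223.3]), 0.59), (array([177.9, 276.3]), 0.56)]
top [138. 173.  19.  34.] 0.95 549 [62.6 36.7 79.2]
top [213. 231.  34.  17.] 0.89 581 [24.8 85.5 84. ]
top [235. 186.  34.  31.] 0.78 560 [26.3 87.2 85.8]
top [161. 229.  28.  36.] 0.71 576 [23.4 84.  82.6]
top [185. 172.  33.  33.] 0.6 597 [76.5 78.4 76.7]
[[167.9 181.2]
 [189.1 152.8]
 [203.5 163.6]
 [182.3 192. ]] [185.6 172.6]
top tumbler [(array([137.4, 158. ]), 0.89), (array([227.5, 233.3]), 0.85), (array([176.4, 182.5]), 0.65), (array([152.4, 215.5]), 0.65), (array([250.1, 195.7]), 0.61)]
top tumbler_rim [(array([196.8, 230.9]), 0.94), (array([220.6, 172.1]), 0.77), (array([196.2, 159.7]), 0.74), (array([171.5, 245.9]), 0.56), (array([137.1, 183.4]), 0.56)]
[252.  362.1]
```

View pics/c1.png

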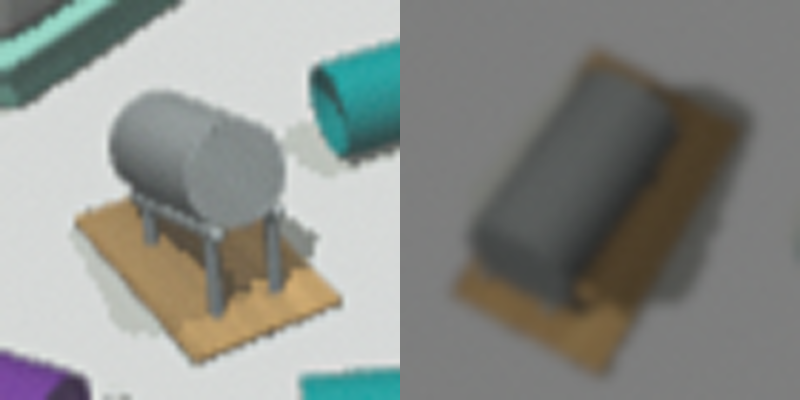

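View pics/c2.png

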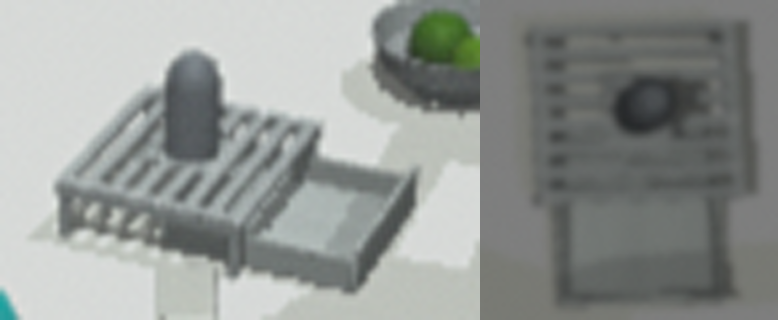

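```bash
cat > fit.py <<'E'
from h import *
from scipy.optimize import minimize
th=np.linspace(0,2*np.pi,48,endpoint=False)
def cyl(p,ax,L=105,R=29):
    u=np.cross(ax,[0,0,1.]) if abs(ax[2])<.9 else np.cross(ax,[1.,0,0]);u/=np.linalg.norm(u);v=np.cross(ax,u)
    ring=R*(np.outer(np.cos(th),u)+np.outer(np.sin(th),v))
    return np.vstack([p+ring,p+ring+L*ax])
def sil(cam,P,box,S=8):
    q=np.array([proj(cam,x) for x in P]) 
    x0,y0,x1,y1=box
    h=cv2.convexHull(((q+.5-[x0,y0])*S*16).astype(np.int32))
    m=np.zeros(((y1-y0)*S,(x1-x0)*S),np.uint8);cv2.fillPoly(m,[h],255,shift=4)
    return cv2.resize(m,(x1-x0,y1-y0),interpolation=cv2.INTER_AREA)/255.
E
python3 - <<'E'
from fit import *
np.set_printoptions(precision=1,suppress=True)
s=manip.grab_frame('side');t=manip.grab_frame('top');F=dict(side=s,top=t)
M={};C={'side':(199,227),'top':(185,172)};box={}
for c in F:
    acc=[]
    for k in range(2):
        for r in manip.cut_out(c,'tumbler'):
            e=r['extent']
            if np.hypot(e[0]-C[c][0],e[1]-C[c][1])<8: acc.append(r['mask'].astype(float))
    x,y=C[c];box[c]=(x-40,y-40,x+40,y+40);m=np.mean(acc,0)
    M[c]=m[y-40:y+40,x-40:x+40];print(c,len(acc))
def pose(v):
    ax=np.array([np.cos(v[3])*np.cos(.349),np.sin(v[3])*np.cos(.349),-np.sin(.349)]);return np.array(v[:3]),ax
b,g1=tri((206.8,231),(176,184));r,g2=tri((191,222),(195.5,160.5));print('bottom',b,g1,'rim',r,g2,np.linalg.norm(r-b))
yaw=np.arctan2(r[1]-b[1],r[0]-b[0])
G=lambda m:cv2.GaussianBlur(m,(0,0),1.2)
def cost(v,cs=('side','top')):
    p,ax=pose(v);return sum(((G(sil(c,cyl(p,ax),box[c]))-G(M[c]))**2).sum() for c in cs)
v0=[*b,yaw]
S=np.array([[0,0,0,0],[8,0,0,0],[0,8,0,0],[0,0,8,0],[0,0,0,.15]])
for cs in (('side','top'),('side',),('top',)):
    o=minimize(cost,v0,args=(cs,),method='Nelder-Mead',options=dict(initial_simplex=np.array(v0)+S,xatol=.05,fatol=.01));print(cs,o.x,np.degrees(o.x[3]),o.fun)
print('peg tip',*tri((286.2,159.4),(326,198.4)))
for q in [(260.7,184.7),(295,195),(310.4,172.9),(279,166.5)]: print('side',onz('side',q,46))
for q in [(296.7,180.9),(347.9,180.2),(347.2,221.9),(296.7,221.9)]: print('top',onz('top',q,46))
for k in range(2):
  for c in F:
    for n in('peg_top','peg_foot','pan_front','stand'): print(c,n,[(np.round(r['location'],1),round(r['confidence'],2)) for r in manip.tip_of(c,n)])
E
```

```text
side 2
top 2
bottom [566.5 255.7  90.4] 2.6894481915135944 rim [657.6 203.8  59.5] 9.778955494846494 109.27526303623529Traceback (most recent call last):
  File "<stdin>", line 23, in <module>
    res = _minimize_neldermead(fun, x0, args, callback, bounds=bounds,
                               **options)
    fxc = func(xc)
    fx = function(np.copy(x), *(wrapper_args + args))
  File "<stdin>", line 19, in cost
  File "<stdin>", line 19, in <genexpr>
  File "fit.py", line 9, in sil
    q=np.array([proj(cam,x) for x in P])
                ~~~~^^^^^^^
  File "h.py", line 19, in proj
    c=manip.calibration(cam);T=np.array(c['cam_to_world'])
ValueError: time passes only in moves, steps and waits
```

```bash
python3 - <<'E'
s=open('h.py').read().replace("from bench import manip","from bench import manip\nimport functools\ncal=functools.lru_cache(None)(lambda c: manip.calibration(c))").replace("c=manip.calibration(cam)","c=cal(cam)")
open('h.py','w').write(s)
E
cat > meas.py <<'E'
from fit import *
np.set_printoptions(precision=1,suppress=True)
s=manip.grab_frame('side');t=manip.grab_frame('top');F=dict(side=s,top=t)
M={};C={'side':(199,227),'top':(185,172)};box={}
for c in F:
    acc=[]
    for k in range(2):
        for r in manip.cut_out(c,'tumbler'):
            e=r['extent']
            if np.hypot(e[0]-C[c][0],e[1]-C[c][1])<8: acc.append(r['mask'].astype(float))
    x,y=C[c];box[c]=(x-40,y-40,x+40,y+40);m=np.mean(acc,0)
    M[c]=m[y-40:y+40,x-40:x+40];print(c,len(acc))
def pose(v):
    ax=np.array([np.cos(v[3])*np.cos(.349),np.sin(v[3])*np.cos(.349),-np.sin(.349)]);return np.array(v[:3]),ax
b,g1=tri((206.8,231),(176,184));r,g2=tri((191,222),(195.5,160.5));print('bottom',b,g1,'rim',r,g2,np.linalg.norm(r-b))
yaw=np.arctan2(r[1]-b[1],r[0]-b[0])
G=lambda m:cv2.GaussianBlur(m,(0,0),1.2)
def cost(v,cs=('side','top')):
    p,ax=pose(v);return sum(((G(sil(c,cyl(p,ax),box[c]))-G(M[c]))**2).sum() for c in cs)
v0=[*b,yaw]
S=np.array([[0,0,0,0],[8,0,0,0],[0,8,0,0],[0,0,8,0],[0,0,0,.15]])
for cs in (('side','top'),('side',),('top',)):
    o=minimize(cost,v0,args=(cs,),method='Nelder-Mead',options=dict(initial_simplex=np.array(v0)+S,xatol=.05,fatol=.01));print(cs,o.x,np.degrees(o.x[3]),o.fun)
print('peg tip',*tri((286.2,159.4),(326,198.4)))
for q in [(260.7,184.7),(295,195),(310.4,172.9),(279,166.5)]: print('side',onz('side',q,46))
for q in [(296.7,180.9),(347.9,180.2),(347.2,221.9),(296.7,221.9)]: print('top',onz('top',q,46))
for k in range(2):
  for c in F:
    for n in('peg_top','peg_foot','pan_front','stand'): print(c,n,[(np.round(r['location'],1),round(r['confidence'],2)) for r in manip.tip_of(c,n)])
E
python3 meas.py
```

```text
side 2
top 2
bottom [566.5 255.7  90.4] 2.6894481915135944 rim [657.6 203.8  59.5] 9.778955494846494 109.27526303623529
('side', 'top') [566.4 255.   92.2  -0.5] -28.563728547553858 16.09351556677549
('side',) [569.7 255.5  92.7  -0.5] -29.327746816939744 8.184680541929719
('top',) [564.8 254.3  91.7  -0.5] -27.749872751577428 1.057446391733807
peg tip [ 528.6 -219.4  125.3] 5.586661464303794
side [ 591.  -129.1   46. ]
side [ 448.2 -122.2   46. ]
side [ 464.  -300.8   46. ]
side [ 595.5 -291.3   46. ]
top [ 593.2 -137.7   46. ]
top [ 599.  -308.8   46. ]
top [ 459.5 -304.7   46. ]
top [ 456.2 -138.3   46. ]
side peg_top [(array([283.8, 158.7]), 0.74)]
side peg_foot [(array([284.4, 181. ]), 0.65)]
side pan_front [(array([323.9, 189.3]), 0.87), (array([333.9, 165.8]), 0.31)]
side stand []
top peg_top [(array([326.8, 198.3]), 0.61)]
top peg_foot [(array([323.3, 197.9]), 0.57)]
top pan_front [(array([323.7, 248.4]), 0.92)]
top stand [(array([319.1, 202.5]), 0.72), (array([104.7, 223.7]), 0.18)]
side peg_top [(array([283.8, 158.7]), 0.74)]
side peg_foot [(array([284.4, 181. ]), 0.65)]
side pan_front [(array([323.9, 189.3]), 0.87), (array([333.9, 165.8]), 0.31)]
side stand []
top peg_top [(array([326.8, 198.3]), 0.61)]
top peg_foot [(array([323.3, 197.9]), 0.57)]
top pan_front [(array([323.7, 248.4]), 0.92)]
top stand [(array([319.1, 202.5]), 0.72), (array([104.7, 223.7]), 0.18)]
```

```bash
cat > st.py <<'E'
from h import *
from scipy.spatial.transform import Rotation as Ro
import sys
np.set_printoptions(precision=2,suppress=True)
s=manip.get_state();R=Ro.from_quat(s['orientation']).as_matrix();p=np.array(s['eef_pos'])
def rel(target): return R.T@(np.array(target)-p)
if __name__=='__main__':
    print('t',s['clock'],'p',p,'q',np.array(s['q']),'F',np.array(s['force']),'w',round(s['grip_width'],1))
    print('x',R[:,0],'y',R[:,1],'z',R[:,2],'zyaw',np.degrees(np.arctan2(R[1,2],R[0,2])))
    for a in sys.argv[1:]: print(a,rel(eval(a)))
E
python3 st.py [330,-222,180] [340,-222,20]
```

```text
t 3.0 p [ 149.35 -555.23  231.28] q [-1.38  0.31  1.51  0.    1.33 -0.07] F [-0.35 -0.61  0.04] w 85.2
x [-0.97 -0.26 -0.  ] y [-0.  0. -1.] z [ 0.26 -0.97 -0.  ] zyaw -74.94206577100384
[330,-222,180] [-261.02   51.31 -274.85]
[340,-222,20] [-270.67  211.31 -272.24]
```

>>> move_arm(moves=[-32,0,-34,0.03,-65,5,-69,0.06,-97,15,-103,0.09,-130,25,-138,0.12,-162,40,-172,0.16,-195,50,-206,0.19,-227,60,-240,0.22,-260,70,-275,0.25], claw=255, squeeze=20)

```text
clock: 3.8
eef_pos: [329.7, -220.8, 161.3]
orientation: [0.003, -0.707, 0.707, -0.004]
force: [0.5, -0.0, -0.3]
grip_width: 0.1
```

```bash
python3 st.py [330,-222,20] [452,-222,20]
```

```text
t 3.8 p [ 329.74 -220.83  161.3 ] q [-0.7   0.13  1.95  0.    1.05  0.86] F [ 0.48 -0.   -0.31] w 0.1
x [-1.   -0.01 -0.  ] y [ 0. -0. -1.] z [ 0.01 -1.    0.  ] zyaw -89.38428316127562
[330,-222,20] [ -0.09 141.3    1.05]
[452,-222,20] [-122.08  141.44    2.36]
```

>>> move_arm(moves=[4,48,1,0,4,95,1,0,4,138,1,0,4,138,1,0,-16,138,1,0])

```text
clock: 4.3
eef_pos: [341.6, -220.9, 22.5]
orientation: [-0.006, 0.709, -0.705, 0.002]
force: [0.2, -1.0, -0.3]
grip_width: -0.4
```

>>> move_arm(moves=[-12,0,0,0,-24,0,0,0,-36,0,0,0,-48,0,0,0,-60,0,0,0,-70,0,0,0])

```text
clock: 4.9
eef_pos: [415.7, -221.8, 23.6]
orientation: [-0.005, 0.707, -0.707, 0.005]
force: [-1.5, 0.6, 0.7]
grip_width: -0.3
```

```bash
python3 st.py; python3 -c "
from h import *
t=manip.grab_frame('top');s=manip.grab_frame('side')
A=cv2.resize(s[145:215,250:340],(600,467),interpolation=cv2.INTER_CUBIC)
cv2.imwrite('pics/p1.png',A[:,:,::-1])"
```

```text
t 4.9 p [ 415.74 -221.78   23.56] q [-0.58  0.44  1.98  0.    0.73  0.98] F [-1.49  0.58  0.68] w -0.3
x [-1.   -0.01  0.  ] y [-0.  0. -1.] z [ 0.01 -1.   -0.  ] zyaw -89.25888973068487
```

View pics/p1.png

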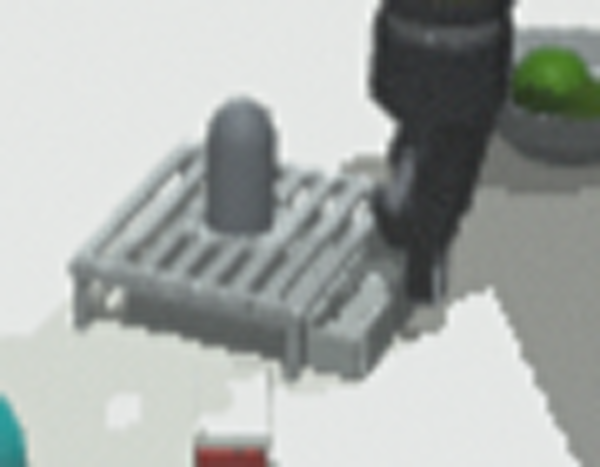

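The fingers are on the pan front at about (415,290) in the crop and the pan is moving in. I'll push on slowly until the force rises.

>>> move_arm(moves=[-6,0,0,0,-10,0,0,0,-14,0,0,0,-16,0,0,0])

```text
clock: 5.4
eef_pos: [430.9, -221.6, 23.1]
orientation: [-0.005, 0.707, -0.707, 0.004]
force: [-2.2, 0.5, -0.0]
grip_width: 0.0
```

>>> move_arm(moves=[-2,0,0,0,-4,0,0,0])

```text
clock: 5.6
eef_pos: [434.7, -221.5, 23.2]
orientation: [-0.005, 0.707, -0.707, 0.004]
force: [-0.5, 1.1, 0.0]
grip_width: 0.1
```

>>> move_arm(moves=[-2,0,0,0,-4,0,0,0])

```text
clock: 5.8
eef_pos: [439.0, -221.7, 23.2]
orientation: [-0.005, 0.707, -0.707, 0.004]
force: [-2.7, 0.4, -0.2]
grip_width: -0.0
```

>>> move_arm(moves=[-2,0,0,0,-3,0,0,0])

```text
clock: 6.0
eef_pos: [440.9, -221.6, 23.2]
orientation: [-0.006, 0.707, -0.707, 0.004]
force: [-6.4, -0.4, 1.8]
grip_width: -0.3
```

>>> move_arm(moves=[-1,0,0,0,-2,0,0,0])

```text
clock: 6.2
eef_pos: [441.0, -221.5, 23.2]
orientation: [-0.007, 0.707, -0.707, 0.003]
force: [-11.2, -3.4, 6.7]
grip_width: -0.1
```

>>> move_arm(moves=[-1,0,0,0,-2,0,0,0])

```text
clock: 6.4
eef_pos: [441.0, -221.4, 23.1]
orientation: [-0.008, 0.707, -0.707, 0.002]
force: [-15.4, -5.3, 9.1]
grip_width: -0.1
```

>>> move_arm(moves=[15,0,0,0,32,0,0,0,32,-45,0,0,32,-95,0,0,32,-145,0,0,32,-190,0,0,32,-220,0,0,32,-220,0,0], claw=0)

```text
clock: 7.2
eef_pos: [417.8, -224.4, 248.9]
orientation: [0.0, -0.704, 0.71, -0.009]
force: [0.3, -1.0, -0.5]
grip_width: 85.3
```

```bash
python3 st.py [591,241.5,180]
```

```text
t 7.2 p [ 417.76 -224.41  248.89] q [-0.58  0.14  1.69  0.    1.3   0.98] F [ 0.25 -0.95 -0.54] w 85.3
x [-1.   -0.01 -0.01] y [ 0.01 -0.01 -1.  ] z [ 0.01 -1.    0.01] zyaw -89.275224264046
[591,241.5,180] [-178.33   67.59 -464.18]
```

>>> move_arm(moves=[-16,0,-43,0.05,-33,0,-86,0.1,-49,0,-129,0.14,-66,0,-172,0.19,-83,0,-215,0.24,-100,0,-258,0.29,-116,0,-301,0.33,-132,0,-344,0.38])

```text
clock: 8.0
eef_pos: [542.2, 125.6, 242.4]
orientation: [0.13, 0.695, -0.695, -0.13]
force: [1.3, -0.5, -0.7]
grip_width: 85.5
```

```bash
python3 st.py [591,241.5,150]
```

```text
t 8.0 p [542.16 125.62 242.45] q [0.15 0.27 1.53 0.   1.34 2.09] F [ 1.28 -0.46 -0.73] w 85.5
x [-0.93  0.36 -0.  ] y [ 0.  0. -1.] z [-0.36 -0.93 -0.  ] zyaw -111.13710704717833
[591,241.5,150] [  -3.73   92.52 -125.64]
```

>>> move_arm(moves=[-1,20,-40,0.05,-2,45,-80,0.1,-4,70,-118,0.13,-4,92,-120,0.13,-4,92,-122,0.13])

```text
clock: 8.5
eef_pos: [586.6, 236.4, 146.4]
orientation: [-0.171, -0.684, 0.687, 0.176]
force: [-0.8, -0.8, 0.3]
grip_width: 85.5
```

```bash
python3 st.py [591.2,241.5,60]; sed -i "s/print('peg tip'/raise SystemExit;print(/" meas.py; python3 meas.py; python3 -c "
from h import *
s=manip.grab_frame('side');t=manip.grab_frame('top')
A=cv2.resize(s[170:260,155:245],(400,400),interpolation=cv2.INTER_CUBIC)
B=cv2.resize(t[130:210,145:225],(400,400),interpolation=cv2.INTER_CUBIC)
cv2.imwrite('pics/g1.png',np.hstack([A,B])[:,:,::-1])"
```

```text
t 8.5 p [586.58 236.41 146.39] q [0.32 0.46 1.49 0.   1.2  2.38] F [-0.75 -0.85  0.27] w 85.5
x [-0.88  0.48  0.01] y [-0.01 -0.   -1.  ] z [-0.48 -0.88  0.01] zyaw -118.38413862890506
[591.2,241.5,60] [-2.13 86.34 -7.16]  File "meas.py", line 24
    raise SystemExit;print(,*tri((286.2,159.4),(326,198.4)))
                           ^
SyntaxError: invalid syntax
```

View pics/g1.png

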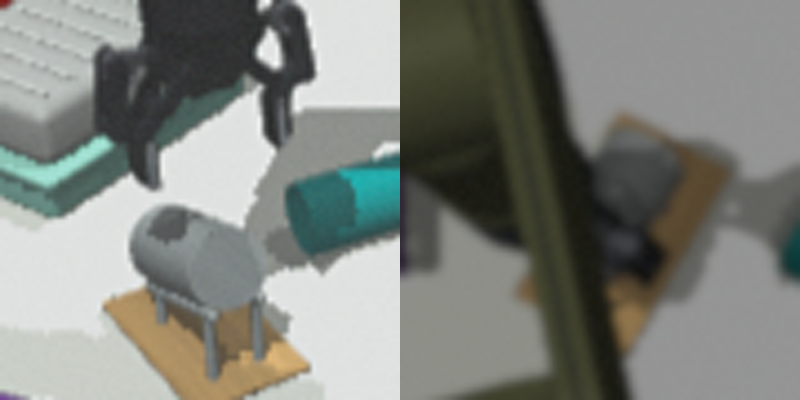

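The tumbler is undisturbed at (195,255) in the left crop, and the open gripper is above it across the axis. Descending.

>>> move_arm(moves=[-2,15,-4,0,-2,35,-5,0,-2,55,-5,0,-2,75,-5,0,-2,86,-5,0,-2,86,-5,0])

```text
clock: 9.2
eef_pos: [592.5, 238.5, 64.1]
orientation: [-0.174, -0.685, 0.686, 0.175]
force: [-1.1, 1.0, 0.1]
grip_width: 85.4
```

```bash
python3 st.py [591.2,241.5,60]
```

```text
t 9.2 p [592.54 238.51  64.14] q [ 0.32  0.55  1.56 -0.    1.03  2.39] F [-1.12  0.95  0.15] w 85.4
x [-0.88  0.48  0.  ] y [-0. -0. -1.] z [-0.48 -0.88  0.  ] zyaw -118.54588354911883
[591.2,241.5,60] [ 2.6   4.14 -2.  ]
```

>>> move_arm(moves=[2,4,-2,0,2,4,-2,0])

```text
clock: 9.4
eef_pos: [593.1, 242.5, 62.1]
orientation: [0.175, 0.686, -0.685, -0.174]
force: [-0.2, -0.6, 0.7]
grip_width: 85.3
```

>>> move_arm(moves=[0,0,0,0,0,0,0,0,0,0,0,0,0,0,0,0,0,0,0,0], claw=255, squeeze=20)

```text
clock: 9.9
eef_pos: [592.3, 241.6, 62.3]
orientation: [-0.174, -0.685, 0.686, 0.174]
force: [-2.4, -3.3, 5.5]
grip_width: 58.4
```

>>> move_arm(moves=[0,-8,0,0,0,-20,0,0,0,-35,0,0,0,-50,0,0,0,-65,0,0,0,-80,0,0])

```text
clock: 10.5
eef_pos: [592.8, 242.6, 142.9]
orientation: [0.174, 0.686, -0.685, -0.174]
force: [-0.0, -0.6, -1.2]
grip_width: 58.0
```

```bash
python3 st.py; python3 -c "
from h import *
s=manip.grab_frame('side')
A=cv2.resize(s[170:260,155:245],(500,500),interpolation=cv2.INTER_CUBIC)
cv2.imwrite('pics/g2.png',A[:,:,::-1])"
```

```text
t 10.5 p [592.81 242.56 142.87] q [0.32 0.47 1.48 0.   1.19 2.39] F [-0.03 -0.57 -1.24] w 58.0
x [-0.88  0.48 -0.  ] y [ 0.  0. -1.] z [-0.48 -0.88 -0.  ] zyaw -118.48973986176286
```

View pics/g2.png

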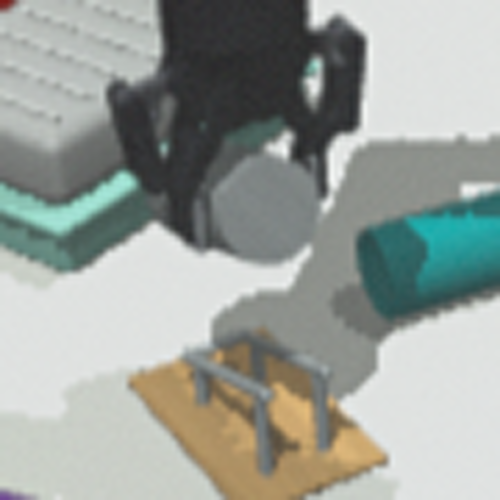

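```bash
cat > tilt.py <<'E'
from st import *
# predicted bottom/rim pixels vs pitch (deg below level); mouth direction = -tool x
g=p-R[:,1]*19; m=-R[:,0]
for k in (0,20,40,60,80,90):
    a=np.cos(np.radians(k))*m+np.sin(np.radians(k))*R[:,1]
    print(k,[(c,proj(c,g-30*a),proj(c,g+75*a)) for c in('side','top')])
for c in('side','top'):
    manip.grab_frame(c)
    for n in('tumbler','tumbler_rim'): print(c,n,[(np.array(r['location']),round(r['confidence'],2)) for r in manip.tip_of(c,n)])
    print(c,'ext',[(np.array(r['extent']),round(r['confidence'],2)) for r in manip.recognise(c,'tumbler')])
print(np.array(s['ft_torque'])*1000)
E
python3 tilt.py
```

```text
0 [('side', array([203.91, 210.21]), array([188.33, 194.3 ])), ('top', array([170.81, 180.  ]), array([188.56, 150.63]))]
20 [('side', array([203.41, 206.94]), array([189.63, 202.06])), ('top', array([170.41, 178.93]), array([189.15, 153.83]))]
40 [('side', array([202.39, 203.47]), array([192.02, 210.15])), ('top', array([170.68, 176.92]), array([188.21, 158.95]))]
60 [('side', array([200.99, 200.25]), array([195.26, 217.71])), ('top', array([171.6 , 174.23]), array([185.88, 165.36]))]
80 [('side', array([199.38, 197.7 ]), array([199.01, 223.97])), ('top', array([173.06, 171.19]), array([182.47, 172.38]))]
90 [('side', array([198.57, 196.77]), array([200.96, 226.37])), ('top', array([173.94, 169.66]), array([180.46, 175.88]))]
side tumbler [(array([270.5, 237. ]), 0.83), (array([248.2, 208.1]), 0.76), (array([143.1, 264.5]), 0.73), (array([221.1, 276.5]), 0.72), (array([203.1, 206.4]), 0.69)]
side tumbler_rim [(array([188.5, 202. ]), 0.76), (array([178.4, 276.6]), 0.68), (array([254.4, 251.1]), 0.65), (array([251.6, 268.9]), 0.63), (array([223. , 218.1]), 0.6)]
side ext [(array([265.1, 242.2,  35.3,  35. ]), 0.86), (array([239. , 273.4,  38.3,  23.4]), 0.81), (array([197.7, 207.7,  31.6,  23.6]), 0.75), (array([159.9, 269.6,  43.7,  27.4]), 0.67)]
top tumbler [(array([170.7, 179.2]), 0.79), (array([138. , 152.5]), 0.78), (array([226.5, 232.5]), 0.74), (array([250.2, 190.2]), 0.67)]
top tumbler_rim [(array([219.1, 175. ]), 0.78), (array([194.3, 231.9]), 0.78), (array([138.6, 183.2]), 0.71), (array([192.5, 153.1]), 0.56)]
top ext [(array([212. , 229.3,  36.6,  14.6]), 0.87), (array([236.2, 185.1,  35.8,  31.7]), 0.61), (array([187.7, 160.8,  20.2,  18.2]), 0.6), (array([142.8, 175.8,  12.5,  21.7]), 0.56)]
[ 53.05  12.98 -83.6 ]
```

```bash
cat > peg.py <<'E'
from fit import *
np.set_printoptions(precision=1,suppress=True,linewidth=200)
F={c:cv2.cvtColor(manip.grab_frame(c),cv2.COLOR_RGB2GRAY).astype(float) for c in('side','top')}
box=dict(side=(268,150,304,190),top=(308,184,346,214))
def peg(x,y): 
    o=np.array([x,y,46.]);z=np.array([0,0,1.])
    return np.vstack([cyl(o,z,55,20),cyl(o+[0,0,70],z,5,9.),cyl(o+[0,0,55],z,12,16.5)])
D={c:F[c][box[c][1]:box[c][3],box[c][0]:box[c][2]] for c in F}
if __name__=='__main__':
    for c in D: print(c,np.round(D[c][::2,::2]).astype(int))
    G=lambda m:cv2.GaussianBlur(m,(0,0),.7)
    # maximise contrast: mean intensity inside silhouette vs. ring around it
    def cost(v,cs=('side','top')):
        r=0
        for c in cs:
            m=G(sil(c,peg(*v),box[c]));d=cv2.dilate(m,np.ones((5,5)))-m
            r+=((D[c]*m).sum()/m.sum()-(D[c]*d).sum()/d.sum())/D[c].std()
        return r
    for cs in(('side','top'),('side',),('top',)):
        o=minimize(cost,[528,-220],args=(cs,),method='Nelder-Mead',options=dict(initial_simplex=[[528,-220],[536,-220],[528,-212]]));print(cs,o.x,o.fun)
E
python3 peg.py
```

```text
side [[226 226 226 225 226 225 225 227 226 226 226 225 225 225 226 225 226 226]
 [227 225 225 226 225 226 225 224 226 225 225 225 226 224 226 225 226 225]
 [226 226 225 226 225 226 226 225 226 225 225 226 226 225 225 226 226 226]
 [225 226 226 225 225 226 226 225 226 226 226 225 225 226 226 226 226 225]
 [226 225 225 225 225 225 226 226 226 226 227 226 225 227 225 226 225 226]
 [226 226 225 226 226 226 227 225 156 145 172 225 226 225 225 225 225 226]
 [226 225 225 226 227 225 227 130 122 140 123 164 227 224 226 225 227 225]
 [225 227 225 226 227 226 226 100 113 127 116 108 225 225 226 225 226 226]
 [226 226 226 226 219 206 173  89 104 109 105  93 226 225 226 226 225 225]
 [226 227 227 214 173 122 141  87  96  98  96  93 226 225 226 226 225 226]
 [226 226 214 173 137 160 149  89  94  96  95  83 139 186 192 207 214 226]
 [226 220 175 148 206 160 108  90  95  95  95  90 165 158 119 173 125 164]
 [220 179 128 203 175 112 136  90  94  98  95  86 168 176 178 142 149 172]
 [180 134 190 179 104 153 139  89  95  96  93  88 164 185 149 159 181 130]
 [130 191 179 107 145 177 147  90  93  93  90
[... 1038 characters left out ...]
18]
 [108 106 105 103  74  48  61  71  81  83  69  58  65  71  75  84  99 101 120]
 [121 119 119 118  89  50  54  63  66  65  60  65  80 103 109 110 112 117 128]
 [123 119 118 121 107  68  51  51  55  67  84  81  94 112 112 106 108 109 124]
 [118 115 114 115 119 107  90  85  95 110 113  92  87 101 102  94 101 102 119]
 [113 115 116 120 124 124 123 122 123 123 120 114 112 113 111 111 112 115 120]
 [111 115 118 117 117 119 118 116 117 119 118 113 112 112 109 100 101 107 117]
 [ 81  99 116 116 116 114 107 105 108 110 111 111 111 113 111 102 103 108 118]]
('side', 'top') [ 531.2 -220.3] -2.7868375761377306
('side',) [ 533.7 -222.3] -1.3660380457827674
('top',) [ 529.2 -220.3] -1.5241492068436346
```

>>> move_arm(moves=[0,-20,0,0,0,-40,0,0])

```text
clock: 11.25
eef_pos: [591.6, 241.9, 180.4]
orientation: [-0.173, -0.685, 0.686, 0.175]
force: [0.4, 0.8, -1.4]
grip_width: 58.0
```

```bash
python3 st.py [438,-170.5,182]
```

```text
t 11.25 p [591.62 241.86 180.36] q [0.32 0.44 1.43 0.   1.28 2.39] F [ 0.36  0.75 -1.35] w 58.0
x [-0.88  0.48  0.  ] y [-0. -0. -1.] z [-0.48 -0.88  0.  ] zyaw -118.49064732300583
[438,-170.5,182] [-61.68  -0.78 435.7 ]
```

>>> move_arm(moves=[-2,0,15,0,-6,0,45,0,-12,0,85,0,-18,0,125,0,-23,0,165,0,-29,0,205,0,-35,0,245,0,-40,0,280,0])

```text
clock: 12.05
eef_pos: [491.5, -25.3, 180.2]
orientation: [-0.173, -0.685, 0.686, 0.175]
force: [0.5, -0.0, -0.7]
grip_width: 58.6
```

>>> move_arm(moves=[-5,0,40,0,-11,0,80,0,-17,0,120,0,-21,0,145,0,-21,0,155,0,-21,15,155,0,-21,35,155,0,-21,50,155,0])

```text
clock: 12.85
eef_pos: [437.2, -168.7, 129.9]
orientation: [0.174, 0.686, -0.685, -0.175]
force: [-0.2, 0.3, -0.9]
grip_width: 58.3
```

```bash
python3 st.py [438,-170.5,126] [530.5,-220.5,126]; python3 tilt.py; python3 -c "
from h import *
s=manip.grab_frame('side');t=manip.grab_frame('top')
A=cv2.resize(s[120:220,240:340],(400,400),interpolation=cv2.INTER_CUBIC)
B=cv2.resize(t[160:260,280:380],(400,400),interpolation=cv2.INTER_CUBIC)
cv2.imwrite('pics/g3.png',np.hstack([A,B])[:,:,::-1])"
```

```text
t 12.85 p [ 437.2  -168.66  129.94] q [-0.46  0.27  1.86  0.    1.01  1.61] F [-0.22  0.27 -0.92] w 58.3
x [-0.88  0.48  0.  ] y [-0.  0. -1.] z [-0.48 -0.88 -0.  ] zyaw -118.51400754529281
[438,-170.5,126] [-1.59  3.93  1.23]
[530.5,-220.5,126] [-106.74    3.75    1.01]
0 [('side', array([309.78, 168.02]), array([291.69, 156.8 ])), ('top', array([305.74, 234.87]), array([322.23, 204.79]))]
20 [('side', array([309.61, 165.19]), array([292.21, 163.55])), ('top', array([306.5 , 234.23]), array([320.08, 206.94]))]
40 [('side', array([308.8 , 162.29]), array([294.13, 170.39])), ('top', array([307.75, 232.6 ]), array([316.9 , 211.24]))]
60 [('side', array([307.46, 159.69]), array([297.25, 176.58])), ('top', array([309.36, 230.15]), array([313.09, 217.11]))]
80 [('side', array([305.76, 157.72]), array([301.26, 181.46])), ('top', array([311.12, 227.2 ]), array([309.04, 223.93]))]
90 [('side', array([304.83, 157.04]), array([303.46, 183.22])), ('top', array([311.99, 225.66]), array([307.06, 227.47]))]
side tumbler [(array([308. , 167.1]), 0.89), (array([218. , 275.3]), 0.7), (array([145.6, 2
[... 301 characters left out ...]
), (array([300.5, 164.6,  29.7,  11.4]), 0.82), (array([236.3, 215.3,  34.7,  28.7]), 0.78), (array([264.9, 244.3,  32.7,  31.4]), 0.76), (array([239.5, 272.9,  39.6,  23.2]), 0.7)]
top tumbler [(array([152.2, 213. ]), 0.98), (array([135. , 155.5]), 0.94), (array([226.5, 233.2]), 0.91), (array([245.3, 194.4]), 0.87), (array([321.4, 201. ]), 0.43)]
top tumbler_rim [(array([140.3, 185.3]), 0.95), (array([198.4, 231.5]), 0.94), (array([223.3, 176.8]), 0.7), (array([169.6, 244.1]), 0.55)]
top ext [(array([159.8, 230.3,  30.2,  40. ]), 0.85), (array([137.1, 170. ,  19.6,  36.8]), 0.74), (array([235.9, 185.6,  34.6,  29.7]), 0.66), (array([212. , 229.9,  36. ,  16.2]), 0.6)]
[ -7.11  11.18 -14.86]
```

View pics/g3.png

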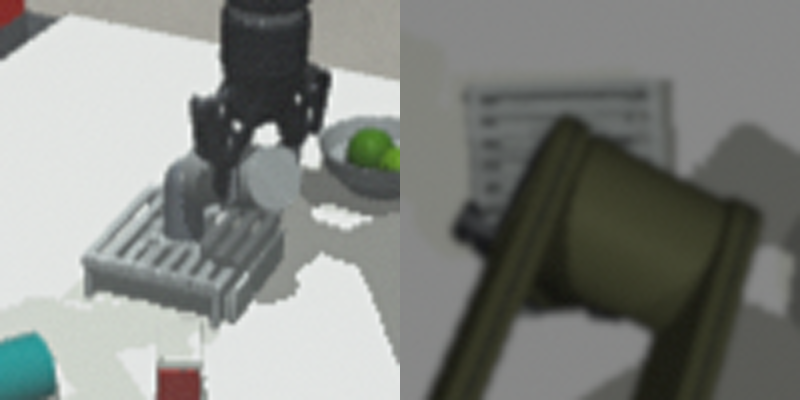

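>>> move_arm(moves=[-8,4,1,0,-16,4,1,0,-24,4,1,0,-30,4,1,0,-36,4,1,0,-36,4,1,0])

```text
clock: 13.95
eef_pos: [469.3, -187.1, 126.6]
orientation: [0.173, 0.686, -0.685, -0.175]
force: [-1.2, 1.3, -1.8]
grip_width: 58.3
```

```bash
python3 st.py [530.5,-220.5,126]; python3 tilt.py | grep -v top.tum
```

```text
t 13.95 p [ 469.28 -187.11  126.62] q [-0.46  0.32  1.79  0.    1.03  1.6 ] F [-1.15  1.27 -1.75] w 58.3
x [-0.88  0.48  0.  ] y [-0.  0. -1.] z [-0.48 -0.88  0.  ] zyaw -118.49085147733524
[530.5,-220.5,126] [-69.73   0.41   0.15]
0 [('side', array([303.36, 164.69]), array([285.88, 153.85])), ('top', array([311.7, 224.4]), array([327.99, 194.62]))]
20 [('side', array([303.17, 161.9 ]), array([286.43, 160.5 ])), ('top', array([312.5 , 223.67]), array([325.74, 196.97]))]
40 [('side', array([302.37, 159.05]), array([288.33, 167.22])), ('top', array([313.79, 221.97]), array([322.49, 201.42]))]
60 [('side', array([301.06, 156.51]), array([291.38, 173.29])), ('top', array([315.41, 219.48]), array([318.63, 207.38]))]
80 [('side', array([299.41, 154.58]), array([295.27, 178.04])), ('top', array([317.17, 216.53]), array([314.59, 214.2 ]))]
90 [('side', array([298.52, 153.93]), array([297.41, 179.75])), ('top', array([318.03, 215.  ]), array([312.62, 217.72]))]
side tumbler [(array([144.3, 265.3]), 0.94), (array([218.9, 272. ]), 0.77), (array([245.7, 208. ]), 0.76), (array([302.7, 161.6]), 0.74)]
side tumbler_rim [(array([251. , 272.3]), 0.9), (array([288.9, 162.7]), 0.89), (array([221.1, 221.4]), 0.76), (array([173.8, 275.6]), 0.74), (array([255.5, 251.5]), 0.63)]
side ext [(array([265.5, 240.1,  36.3,  34.5]), 0.95), (array([234.9, 216.1,  36.1,  23.9]), 0.77), (array([296. , 163.1,  30.3,  22.9]), 0.66), (array([237.6, 273.6,  36.4,  23.8]), 0.65)]
top ext [(array([159.4, 229.6,  32.5,  36.2]), 0.88), (array([137.2, 172.4,  19.7,  32.4]), 0.83), (array([213.7, 230.3,  33.8,  17.2]), 0.81), (array([233.6, 185.5,  30.9,  31.2]), 0.71)]
[267.8  507.28   1.17]
```

>>> move_arm(moves=[-5,0,0,0,-10,0,0,0,-15,0,0,0,-20,0,0,0,-20,0,0,0])

```text
clock: 14.85
eef_pos: [485.1, -195.7, 128.4]
orientation: [0.172, 0.686, -0.685, -0.176]
force: [-9.7, 4.8, 12.5]
grip_width: 58.5
```

```bash
python3 st.py [530.5,-220.5,126]; python3 tilt.py | grep -v top; python3 -c "
from h import *
s=manip.grab_frame('side')
A=cv2.resize(s[120:210,250:340],(600,600),interpolation=cv2.INTER_CUBIC)
cv2.imwrite('pics/g4.png',A[:,:,::-1])"
```

```text
t 14.85 p [ 485.12 -195.67  128.41] q [-0.46  0.34  1.75  0.    1.06  1.6 ] F [-9.72  4.82 12.51] w 58.5
x [-0.88  0.48  0.  ] y [-0.  0. -1.] z [-0.48 -0.88  0.  ] zyaw -118.48267683755634
[530.5,-220.5,126] [-51.74   2.15   0.19]
side tumbler [(array([300.5, 156.1]), 0.91), (array([271.8, 232.8]), 0.8), (array([249.9, 208.7]), 0.72), (array([143.1, 264.8]), 0.63)]
side tumbler_rim [(array([254. , 248.3]), 0.9), (array([252.2, 271.1]), 0.78), (array([286.8, 164.7]), 0.72), (array([220. , 217.6]), 0.71), (array([174.1, 276.4]), 0.67)]
side ext [(array([158.7, 267.5,  43.4,  21.3]), 0.83), (array([264.8, 242.6,  38.3,  33.1]), 0.8), (array([291.1, 164.4,  27.5,  27.7]), 0.74), (array([239.2, 273. ,  40.9,  24.6]), 0.7), (array([236.2, 214.7,  36.3,  28.8]), 0.67)]
[ 897.35 1717.06   44.72]
```

View pics/g4.png

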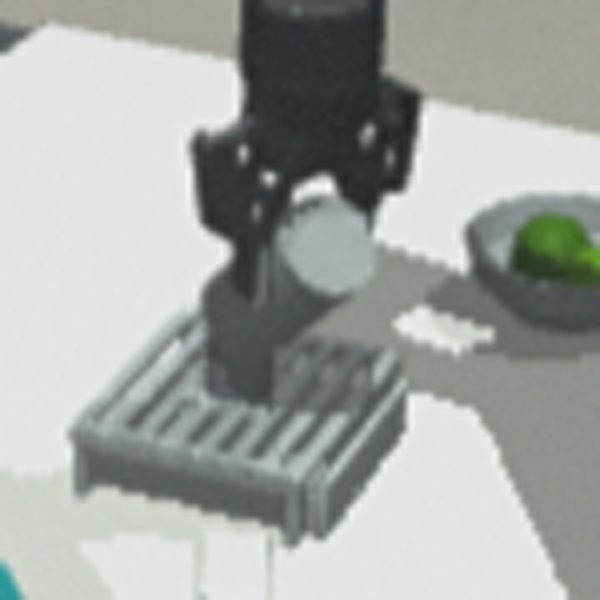

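The tumbler is now tilted about 45°, with the peg inside its mouth. The peg tip is starting to press on the upper inner wall (12 N upward), so I'll raise it a little and continue.

>>> move_arm(moves=[0,-5,0,0,0,-10,0,0,0,-14,0,0,0,-14,0,0])

```text
clock: 15.7
eef_pos: [487.8, -197.1, 142.1]
orientation: [-0.174, -0.685, 0.685, 0.174]
force: [-3.5, 2.6, 0.1]
grip_width: 58.4
```

>>> move_arm(moves=[-4,0,0,0,-8,0,0,0,-12,0,0,0,-12,0,0,0])

```text
clock: 16.1
eef_pos: [498.9, -203.1, 141.2]
orientation: [-0.174, -0.685, 0.685, 0.174]
force: [-1.9, 1.4, 0.8]
grip_width: 58.1
```

>>> move_arm(moves=[-4,0,0,0,-8,0,0,0,-12,0,0,0,-12,0,0,0])

```text
clock: 16.5
eef_pos: [509.3, -208.8, 141.3]
orientation: [-0.174, -0.685, 0.685, 0.174]
force: [-1.2, 0.9, 0.4]
grip_width: 58.2
```

>>> move_arm(moves=[-4,0,0,0,-8,0,0,0,-12,0,0,0,-12,0,0,0])

```text
clock: 16.9
eef_pos: [519.7, -214.6, 141.3]
orientation: [-0.174, -0.685, 0.685, 0.174]
force: [-1.7, 0.1, -0.4]
grip_width: 58.4
```

```bash
python3 st.py [530.5,-220.5,126]; python3 tilt.py | grep -v top
```

```text
t 16.9 p [ 519.71 -214.59  141.28] q [-0.47  0.37  1.66 -0.    1.11  1.6 ] F [-1.7   0.06 -0.4 ] w 58.4
x [-0.88  0.48 -0.  ] y [ 0. -0. -1.] z [-0.48 -0.88  0.  ] zyaw -118.49178007573066
[530.5,-220.5,126] [-12.29  15.29   0.05]
side tumbler [(array([144. , 262.6]), 0.97), (array([247.7, 210.4]), 0.82), (array([291.3, 144.7]), 0.65), (array([218.7, 275.3]), 0.6), (array([271. , 233.6]), 0.56), (array([281.5, 227.7]), 0.39)]
side tumbler_rim [(array([221.3, 219.5]), 0.92), (array([257.4, 252.4]), 0.89), (array([173.9, 277.1]), 0.8), (array([251.4, 272.4]), 0.65), (array([286.7, 164.2]), 0.64), (array([335.9, 165.5]), 0.64)]
side ext [(array([233.6, 214.4,  33.9,  24.7]), 0.81), (array([265.1, 242.6,  34.9,  33.2]), 0.73), (array([158.8, 270.6,  48.5,  26.7]), 0.62), (array([289.2, 158.8,  19.1,  29.6]), 0.57)]
[151.72 644.34 -48.71]
```

>>> move_arm(moves=[-4,0,0,0,-8,0,0,0,-12,0,0,0,-16,0,0,0,-18,0,0,0,-18,0,0,0])

```text
clock: 17.9
eef_pos: [535.1, -222.5, 141.0]
orientation: [0.174, 0.686, -0.685, -0.174]
force: [-3.9, 1.8, -2.6]
grip_width: 58.5
```

```bash
python3 st.py [530.5,-220.5,126]; python3 tilt.py | grep -v top; python3 -c "
from h import *
s=manip.grab_frame('side')
A=cv2.resize(s[120:210,250:340],(600,600),interpolation=cv2.INTER_CUBIC)
cv2.imwrite('pics/g5.png',A[:,:,::-1])"
```

```text
t 17.9 p [ 535.07 -222.53  140.98] q [-0.47  0.39  1.62  0.    1.13  1.6 ] F [-3.86  1.78 -2.59] w 58.5
x [-0.88  0.48  0.  ] y [-0.  0. -1.] z [-0.48 -0.88 -0.  ] zyaw -118.49375783607535
[530.5,-220.5,126] [ 4.98 14.98  0.4 ]
side tumbler [(array([145.1, 265.9]), 0.95), (array([220.9, 273.1]), 0.82), (array([290.2, 144.9]), 0.81), (array([248.3, 212.1]), 0.6), (array([271.8, 233.6]), 0.58)]
side tumbler_rim [(array([252.9, 273.1]), 0.91), (array([288.2, 164.3]), 0.77), (array([255.5, 252. ]), 0.73), (array([174.6, 273.4]), 0.68), (array([222.4, 220.6]), 0.66)]
side ext [(array([240.2, 272.6,  37.3,  22.9]), 0.85), (array([263.9, 242.4,  35.8,  29.5]), 0.82), (array([236.5, 214.2,  39.3,  26. ]), 0.71), (array([286.5, 159.1,  17.6,  35.3]), 0.65), (array([159.7, 268. ,  45.2,  29.3]), 0.63)]
[315.46 599.61 -43.15]
```

View pics/g5.png

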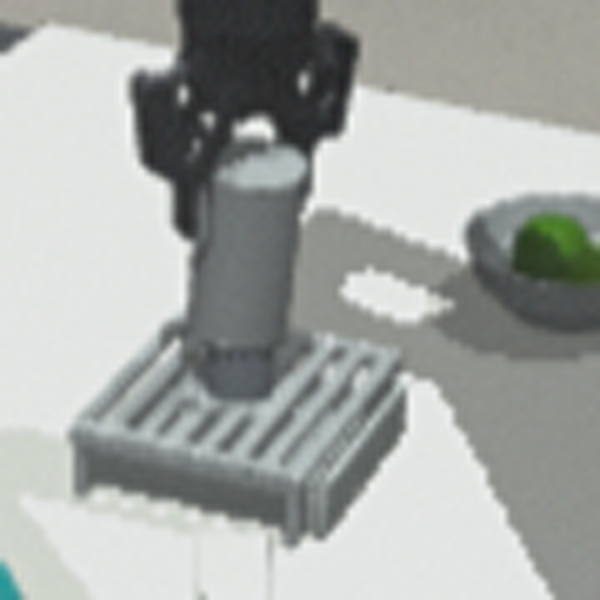

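>>> move_arm(moves=[-1,4,0,0,-2,9,0,0,-3,14,0,0,-4,19,0,0,-4,24,0,0,-4,28,0,0,-4,28,0,0])

```text
clock: 19.05
eef_pos: [538.2, -224.5, 112.4]
orientation: [0.174, 0.685, -0.685, -0.174]
force: [-1.4, 1.5, -2.1]
grip_width: 58.4
```

>>> move_arm(moves=[0,2,0,0,0,4,0,0,0,6,0,0,0,6,0,0])

```text
clock: 19.45
eef_pos: [538.3, -224.5, 107.1]
orientation: [0.174, 0.685, -0.685, -0.174]
force: [-1.4, 1.6, -1.4]
grip_width: 58.0
```

>>> move_arm(moves=[0,1,0,0,0,2,0,0,0,3,0,0,0,3,0,0])

```text
clock: 19.85
eef_pos: [538.3, -224.5, 104.2]
orientation: [0.174, 0.685, -0.685, -0.174]
force: [-2.0, 0.8, -1.4]
grip_width: 58.4
```

>>> move_arm(moves=[0,1,0,0,0,2,0,0,0,2,0,0])

```text
clock: 20.15
eef_pos: [539.5, -225.2, 103.3]
orientation: [-0.175, -0.685, 0.686, 0.173]
force: [-0.8, 0.3, 4.8]
grip_width: 58.2
```

>>> move_arm(moves=[0,1,0,0,0,2,0,0,0,2,0,0])

```text
clock: 20.45
eef_pos: [541.1, -226.2, 102.4]
orientation: [-0.176, -0.685, 0.686, 0.172]
force: [0.9, -0.6, 9.1]
grip_width: 58.2
```

>>> move_arm(moves=[0,1,0,0,0,2,0,0,0,2,0,0])

```text
clock: 20.75
eef_pos: [542.6, -227.0, 101.5]
orientation: [-0.178, -0.684, 0.686, 0.17]
force: [1.1, -1.2, 11.9]
grip_width: 57.8
```

```bash
python3 st.py; python3 -c "
from h import *
s=manip.grab_frame('side')
A=cv2.resize(s[120:210,250:340],(600,600),interpolation=cv2.INTER_CUBIC)
cv2.imwrite('pics/g6.png',A[:,:,::-1])"
```

```text
t 20.75 p [ 542.6  -226.97  101.54] q [-0.47  0.44  1.65 -0.    1.03  1.6 ] F [ 1.11 -1.16 11.92] w 57.8
x [-0.88  0.48 -0.01] y [ 0.01 -0.01 -1.  ] z [-0.48 -0.88  0.  ] zyaw -118.47853851772346
```

View pics/g6.png

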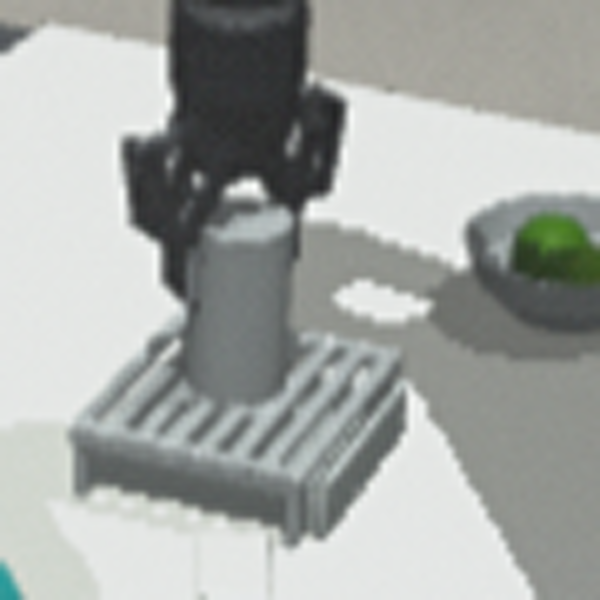

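>>> move_arm(moves=[0,-1,0,0,0,-2,0,0,0,-2,0,0])

```text
clock: 21.1
eef_pos: [540.7, -225.9, 101.7]
orientation: [-0.176, -0.685, 0.686, 0.172]
force: [2.0, -1.3, 7.1]
grip_width: 58.2
```

>>> move_arm(moves=[0,-2,0,0,0,-2,0,0,0,-2,0,0,0,-2,0,0,0,-2,0,0,0,-2,0,0], claw=0)

```text
clock: 21.7
eef_pos: [538.1, -224.4, 102.1]
orientation: [0.174, 0.685, -0.685, -0.174]
force: [-0.4, -0.9, 0.9]
grip_width: 85.5
```

```bash
python3 st.py [535,-222.5,102]; python3 tilt.py | grep -v top
```

```text
t 21.7 p [ 538.13 -224.42  102.07] q [-0.47  0.44  1.66  0.    1.05  1.6 ] F [-0.35 -0.9   0.86] w 85.5
x [-0.88  0.48  0.  ] y [-0.  0. -1.] z [-0.48 -0.88  0.  ] zyaw -118.48804440870396
[535,-222.5,102] [ 3.66  0.07 -0.2 ]
side tumbler [(array([143. , 265.3]), 0.86), (array([249.1, 210.9]), 0.8), (array([273. , 234.6]), 0.71), (array([286.7, 151.8]), 0.67), (array([220.3, 277.2]), 0.67)]
side tumbler_rim [(array([255.1, 250.8]), 0.92), (array([176. , 277.6]), 0.86), (array([286.7, 174.3]), 0.85), (array([253.2, 272.3]), 0.58), (array([220.6, 218.1]), 0.55)]
side ext [(array([236.3, 214.8,  36.7,  28.7]), 0.79), (array([161.1, 269.9,  43.4,  27.7]), 0.71), (array([287.9, 167.8,  18.7,  36.5]), 0.65), (array([266. , 241.6,  35.7,  34.6]), 0.63), (array([238.9, 273.1,  39.9,  22.8]), 0.57)]
[-44.41  23.14  46.16]
```

Released. I'll rise straight up, back away clear of the view, and check.

>>> move_arm(moves=[0,-10,0,0,0,-30,0,0,0,-60,0,0,0,-100,0,0,0,-145,0,0,30,-170,0,0,70,-180,0,0,100,-180,0,0])

```text
clock: 22.9
eef_pos: [449.9, -176.5, 285.3]
orientation: [-0.176, -0.685, 0.686, 0.172]
force: [0.5, -1.3, 0.3]
grip_width: 85.2
```

>>> move_arm(moves=[0,0,-40,0,0,0,-80,0,0,0,-120,0,0,0,-160,0,0,0,-200,0,0,0,-240,0,0,0,-240,0])

```text
clock: 23.6
eef_pos: [567.1, 38.4, 283.0]
orientation: [0.173, 0.687, -0.685, -0.172]
force: [0.5, -0.5, 0.1]
grip_width: 85.5
```

```bash
python3 - <<'E'
from fit import *
np.set_printoptions(precision=1,suppress=True)
s=manip.grab_frame('side');t=manip.grab_frame('top')
A=cv2.resize(s[130:210,250:340],(450,400),interpolation=cv2.INTER_CUBIC)
B=cv2.resize(t[170:240,290:350],(343,400),interpolation=cv2.INTER_CUBIC)
cv2.imwrite('pics/end.png',np.hstack([A,B])[:,:,::-1])
for c in('side','top'):
    for n in('tumbler','tumbler_rim','pan_front'): print(c,n,[np.array(r['location']) for r in manip.tip_of(c,n) if abs(r['location'][0]-305)<30])
    for z in(46,151): print(c,z,proj(c,[533,-221.5,z]))
E
python3 st.py
```

```text
side tumbler [array([287. , 150.1])]
side tumbler_rim [array([286.6, 174.7])]
side pan_front [array([305.2, 186. ])]
side 46 [285.6 177.6]
side 151 [286.3 152.8]
top tumbler [array([327. , 195.1])]
top tumbler_rim [array([322. , 195.4]), array([328.2, 195.8])]
top pan_front [array([321.8, 227.6])]
top 46 [321.9 199.3]
top 151 [327.9 195.1]
t 24.0 p [564.43  33.07 282.61] q [-0.02  0.26  1.45 -0.    1.44  2.05] F [-0.26  0.95  0.24] w 85.3
x [-0.88  0.48 -0.  ] y [ 0. -0. -1.] z [-0.48 -0.88  0.  ] zyaw -118.58204011107632
```

View pics/end.png

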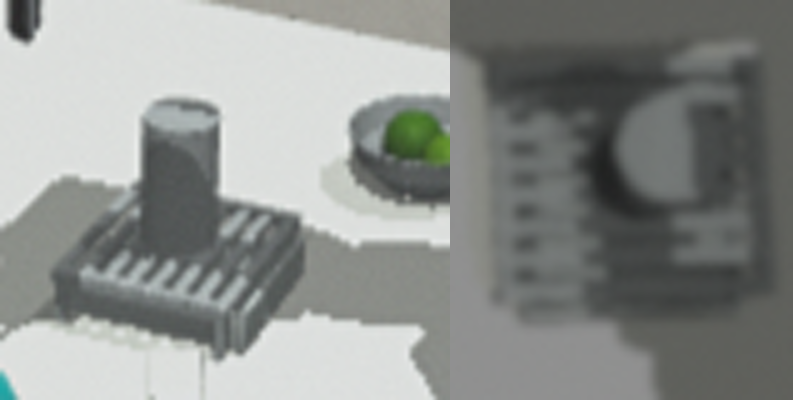

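The tumbler stands upright, mouth down, on the deck over the peg (left crop about (180,180)). The pan is home and the gripper is well clear. I'm handing in.

```bash
python3 -c "
from bench import manip
print(manip.job_done())"
```

```text
the job is handed in; nothing more can be done
None
```

The job is done and handed in at about 24 s of the 61 s allowed; no verdict was reported.

- **Drip pan:** I pushed it in with the closed fingers until it stopped at about 15 N, before touching the tumbler. In the last pictures it is still home.
- **Tumbler:** I gripped the grey steel one about 30 mm from its bottom at 20 N. The tool cannot tilt, so I turned the tumbler mouth-down by pushing its lower lip against the peg, which made it pivot in the pads. I then lowered it slowly onto the deck and let go.
- **Last checks:** The tumbler stands upright on the deck over the peg, and the gripper is open and well clear. The detected bottom and rim points lie within 1–4 pixels of where they should be, at roughly 3 mm per pixel. This is coarser than the 10 mm limit needs to be certain, but the peg allows only about 6.5 mm of play.
- **Bystanders:** I never went near the spice tin, squeeze bottle or lime bowl. Only the bowl shows in the final crop, in place; I did not re-measure any of the three.
- **Deviations:** The force rose to about 17 N when the peg tip touched the inner wall while the tumbler was turning, and raising the tool cleared it. The side and top cameras disagreed on the peg's position by about 4 mm.

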